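# Strip a clay cup from its hump mould

### The job

One dry clay cup is still stuck upside down on its plaster mould, on a round plywood bat. Slide cup and mould together along the bench, without picking the mould up, until the bat is fully home under the U-slotted stripping bridge; then lift the cup straight off, so that the bridge holds the mould back, and gently stand the cup mouth down on the ware board with its whole rim on the board. The mould stays down on the bench, home under the bridge.

Things in the scene. Friction and masses are not known exactly. Their poses are not given: they have to be found in the camera images.
- cup: Stuck clay cup, upside down over the mould's hump: round, straight wall, 62 mm outside, 80 mm tall plus a 4 mm foot ring (44 mm wide) on top, 0.15 kg. Origin: centre of its lower rim, z up; starts 10 mm over the bench, on the bat. Clings with 4 to 8 N, so a free lift brings the mould; off the hump after 55 mm of lift. A like cup with no bat under it is not the one.
- mould: Mould in the cup: round plywood bat, 120 mm diameter, 10 mm thick, with a plaster hump 50 mm wide and 55 mm high on its centre (hidden by the cup); loose, 0.25 kg. Origin: centre of the bat's underside, z up. A like mould without a cup is not the one.
- bridge: Stripping bridge, fixed: bare metal plate 142 mm deep, 164 mm wide, underside 15 and top 21 mm over the bench, on side and back walls; the bat slides under it in a tunnel 148 mm wide, the cup in an 88 mm wide U slot. Origin: the seat, where the bat's centre belongs, on the bench 60 mm in from the open front edge; the bat meets the back wall 10 mm farther. x points inwards, from front to back wall.
- ware_board: Ware board, fixed on the bench: bare square wooden board 150 x 150 mm, 12 mm thick. Origin: centre of its underside, x and y along its edges, z up.
Mind the look-alikes: they are no part of the job. What is shaped like the cup but orange or pink is not meant.

How it is judged:
By the outcome, as a careful person would: the job done as asked, in the order asked, and still so for the second after the job is handed in, with the robot touching nothing.
It also fails if it takes over 54 s, if anything falls off the work surface, if the arm or the gripper's body presses on something with over 40 N, if the wrist force passes 120 N, or if a joint passes its speed limit or range.

### The arm

A 7-joint arm with a two-finger parallel gripper is mounted at the origin on the work surface. World frame = base frame: x ahead of the robot, y to its left, z up, the work surface at z = 0. Lengths are in mm, angles in rad, forces in N, time in s.
With the tool pointing down it reaches from about 350 to 900 mm from the base axis. Payload 7.2 kg.
Tool frame: the origin (TCP) lies midway between the tips of the shut fingers; the grasp point (between the pads) lies 19 mm behind it; z points along the fingers, y is the line along which they close (so a half turn about z gives the same grasp; the last joint's range is limited). The gripper opens to 85 mm and grips with 20 to 120 N. Pads are 22 mm wide; open, the fingers measure 114 mm over their backs; the gripper's body (76 mm by 85 mm) begins 54 mm behind the grasp point. The pads swing forward as they close: fully open they stand 13 mm farther back than shut.
Start: joints at [1.16, 0.411, -0.013, 1.596, 0.006, 1.134, -0.082], TCP at [210.067, -588.643, 231.297] pointing down, gripper open.
Joint ranges: [-2.95, 2.95], [-0.29, 1.99], [-1.47, 1.44], [0.14, 2.54], [-1.03, 4.17], [0.13, 1.85], [-2.86, 2.86]. Speed limits (rad/s): [2.39, 2.39, 3.01, 3.01, 3.14, 3.14, 3.14].

### API

Orientations are given as a rotation vector (axis times angle).
In Python, from cell import ctrl, vision, finish_job gives the robot as it stands.
- The arm moves only by the tool carry_out, never from a script. Its argument "deltas" is text: rows parted by semicolons, each of 7 numbers parted by spaces: the shift along the tool's x, y, z in mm, then the turn, a rotation vector about the tool's x, y, z in rad, then the opening, from 0 (shut) to 1 (fully open). In form: tx ty tz rx ry rz jaw; .... A call has 1 to 10 rows; each row is the pose to reach, as a shift and turn from the pose commanded when the call began, along the tool's axes at that moment; what a row does not reach only later rows make up. A row lasts 1/10 s, in which the tool goes at most 50 mm and 8.59 degrees, less where a joint would pass 70% of its speed; a pose out of reach is approached as far as the arm can. A call with a gripper value outside its range is refused whole. The fingers move at their own pace and stop on an object; "newtons" is the grip in N (left out, the last holds). Time passes only in rows, so rows that repeat a pose let the fingers close. It gives the time, the measured TCP pose, the force, the opening and the grip force at its end, in the units of the state.
- ctrl.read_state(): the state, without advancing time (a new reading comes with each control period).
- vision.read_camera(name): name is "scene" or "top" or "wrist"; returns the picture (384x512x3 uint8, red, green, blue); there is no depth.
- vision.camera_params(name): a dict with "K" (3x3 intrinsics, pixels), "xyz" and "orientation" of the camera in the world; the wrist camera has in their place "mount" (4x4, takes a point from camera to tool coordinates, whose origin is the TCP and whose axes are the flange's). Camera axes: x right, y up, looking along -z (the intrinsics and any distortion apply to the point x, -y, -z); pixel columns grow to the right and rows downward; lengths in mm; the calibration is good to about 2 mm. A picture is of the moment at which its call begins: read the wrist's pose just before it. camera_params takes no time and is no camera call.
- finish_job(): hands the job in; it is judged then, once.
The state is a dict: "time_s": time; "joint_positions": joint angles; "qvel": joint speeds; "joint_torque": joint torques, N m; "ee_pos": TCP position; "eef_rot": TCP orientation; "wrist_force": force on the tool from outside, world axes, zero at the start; "wrist_torque": the same for the moment, N m; "width": finger opening in mm; "grasp_force": force on a finger pad.
Only numpy, scipy, OpenCV 4.12 (cv2) and the standard library are available. Lean on these libraries where they do the work, as an engineer would, in place of code of your own. Each camera call takes 0.05 s, during which the arm holds its last target. There are 200 camera calls.

## Working session

There is one attempt and no reset: what is moved stays moved. The work goes in short steps, Python scripts to look and compute and a tool call to move; the robot and the scene stay as the last step left them, time stands still between calls to the robot, and variables do not carry over. Pictures are saved under pics/ and viewed, at most 10 in all, crops included, and the job is handed in when it is done.

Besides the shell and the picture viewer there is one more tool, called after ">>>" in YAML: its name, and indented under it one key for each argument. carry_out: Moves the arm, as the interface text tells. Its arguments: {"type":"object","properties":{"deltas":{"type":"string"},"newtons":{"type":"number"}},"required":["deltas"]}

```bash
mkdir -p pics; ls; python3 - <<'E'
from cell import ctrl, vision
import cv2,numpy as np
s=ctrl.read_state(); print(s)
ims=[]
for n in ("scene","top","wrist"):
    im=vision.read_camera(n); cv2.imwrite(f"pics/{n}0.png",im[:,:,::-1]); p=vision.camera_params(n)
    print(n,{k:np.round(np.array(v),4).tolist() for k,v in p.items()})
    ims.append(im)
E
```

```text
pics
{'time_s': 0.0, 'joint_positions': array([ 1.15979963,  0.41190197, -0.01270963,  1.59706451,  0.00562689,
        1.13430012, -0.08219988]), 'qvel': array([-5.09829985e-05, -1.27018974e-03,  1.17239916e-03, -2.89925347e-03,
       -4.37694395e-04,  2.14906643e-04,  4.03458038e-04]), 'joint_torque': array([-1.07787782e-03, -6.00623059e+01,  6.81471974e-01, -2.99407053e+01,
        1.37740042e-02,  1.07547684e-02, -4.88799955e-06]), 'ee_pos': array([ 209.85680027, -588.17708971,  230.44343198]), 'eef_rot': array([-3.09398960e+00, -5.35613720e-01,  6.56241593e-04]), 'wrist_force': array([-0.29210618, -0.06201532,  0.13271667]), 'wrist_torque': array([ 0.00753213, -0.0487094 , -0.01627147]), 'grasp_force': 0.0, 'width': 85.46557093448448}
scene {'K': [[387.1363, 0.0, 257.2264], [0.0, 387.1363, 189.933], [0.0, 0.0, 1.0]], 'xyz': [1029.1669, -427.169, 710.464], 'orientation': [0.6981, 0.3149, 0.7815]}
top {'K': [[348.9035, 0.0, 253.968], [0.0, 348.9035, 190.0841], [0.0, 0.0, 1.0]], 'xyz': [538.4767, -47.3036, 703.1091], 'orientation': [0.0859, -0.0369, -1.5884]}
wrist {'K': [[325.2219, 0.0, 257.1865], [0.0, 325.2219, 190.0421], [0.0, 0.0, 1.0]], 'mount': [[0.0005, 0.948, 0.3181, 82.9707], [1.0, -0.0004, -0.0005, 0.2699], [-0.0003, 0.3181, -0.948, -143.6334], [0.0, 0.0, 0.0, 1.0]]}
```

View pics/scene0.png

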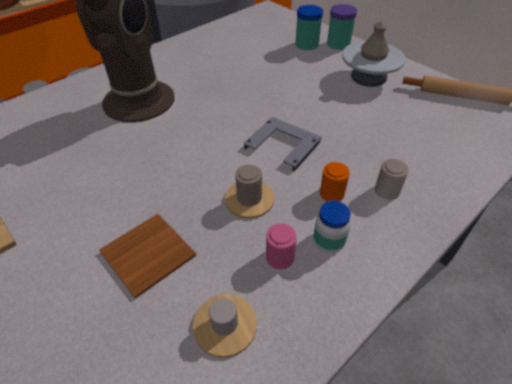

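View pics/top0.png

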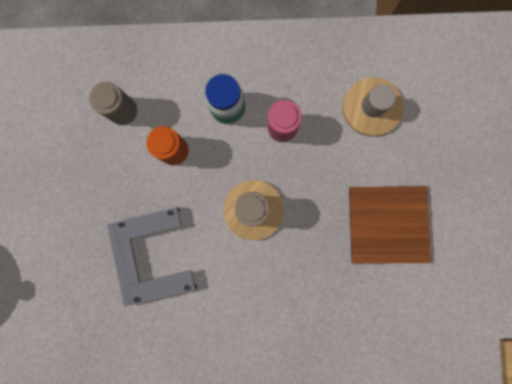

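Scene: the grey-brown cup on a bat is at (249,190), a batless grey cup at (391,178), an orange one at (335,180), a pink one at (281,245), and a bare mould at (224,322). The bridge is at (285,140) and the board at (148,253).

Top: candidates are (254,209) grey-brown on a bat, (107,98) the same cup without a bat, (165,145) orange, (284,120) pink and (375,105) a mould with no cup. Only (254,209) fits the description. The bridge opens to the right at (150,255) and the board is at (390,225).

```bash
cat > h.py <<'E'
import cv2,numpy as np
from cell import ctrl,vision
from scipy.spatial.transform import Rotation as R
def cam(n,s=None):
    p=vision.camera_params(n);K=np.array(p["K"])
    if n=="wrist":
        M=np.array(p["mount"]);Rt=R.from_rotvec(s["eef_rot"]).as_matrix()
        return K,Rt@M[:3,:3],Rt@M[:3,3]+s["ee_pos"]
    return K,R.from_rotvec(p["orientation"]).as_matrix(),np.array(p["xyz"])
def ray(c,uv):
    K,Rm,o=c;d=np.linalg.inv(K)@[uv[0],uv[1],1.];d=Rm@(d*[1,-1,-1]);return o,d
def onz(c,uv,z):
    o,d=ray(c,uv);return o+d*(z-o[2])/d[2]
def tri(r1,r2):
    (o1,d1),(o2,d2)=r1,r2;d1=d1/np.linalg.norm(d1);d2=d2/np.linalg.norm(d2)
    t=np.linalg.lstsq(np.stack([d1,-d2],1),o2-o1,rcond=None)[0]
    a,b=o1+t[0]*d1,o2+t[1]*d2;return (a+b)/2,np.linalg.norm(a-b)
def blobs(im,lo,hi,amin=150):
    m=cv2.inRange(cv2.cvtColor(im,cv2.COLOR_RGB2HSV),np.array(lo),np.array(hi))
    m=cv2.morphologyEx(m,cv2.MORPH_OPEN,np.ones((3,3),np.uint8))
    cs,_=cv2.findContours(m,cv2.RETR_EXTERNAL,cv2.CHAIN_APPROX_NONE)
    return [c for c in cs if cv2.contourArea(c)>amin]
E
python3 - <<'E'
from h import *
I={n:cv2.imread(f"pics/{n}0.png")[:,:,::-1].copy() for n in("scene","top")}
C={n:cam(n) for n in I}
for n,pts in (("top",[(270,232),(252,205),(234,210),(390,225),(125,265),(150,222),(60,200),(375,85)]),("scene",[(265,205),(249,172),(250,190),(148,253),(258,134),(300,155),(180,160)])):
    hsv=cv2.cvtColor(I[n],cv2.COLOR_RGB2HSV);print(n,[(p,hsv[p[1],p[0]].tolist()) for p in pts])
for n in I:
    for nm,lo,hi in(("bat",(12,90,90),(25,200,255)),("board",(4,120,50),(14,230,170)),("bridge",(105,25,60),(130,120,160))):
        for c in blobs(I[n],lo,hi):
            (x,y),wh,a=cv2.minAreaRect(c);e=cv2.fitEllipse(cv2.convexHull(c))
            print(n,nm,cv2.contourArea(c),np.round([x,y,*wh,a],1),"ell",np.round(e[0],1),np.round(e[1],1), "quad",cv2.approxPolyDP(cv2.convexHull(c),6,True)[:,0].tolist(), "poly", cv2.approxPolyDP(c,3,True)[:,0].tolist() if nm=="bridge" else "")
a=cv2.resize(I["top"][150:310,100:320],None,fx=3.5,fy=3.5,interpolation=cv2.INTER_CUBIC)
cv2.imwrite("pics/crop1.png",a[:,:,::-1])
E
```

```text
top [((270, 232), [17, 113, 165]), ((252, 205), [15, 51, 129]), ((234, 210), [16, 92, 172]), ((390, 225), [11, 172, 126]), ((125, 265), [124, 16, 114]), ((150, 222), [120, 11, 116]), ((60, 200), [7, 15, 157]), ((375, 85), [16, 92, 152])]
scene [((265, 205), [17, 111, 159]), ((249, 172), [16, 44, 111]), ((250, 190), [0, 49, 57]), ((148, 253), [12, 177, 115]), ((258, 134), [125, 26, 108]), ((300, 155), [127, 21, 111]), ((180, 160), [163, 12, 144])]
scene bat 1978.0 [224.6 326.1  59.7  62.8  76. ] ell [224.4 325.4] [60.4 63.9] quad [[232, 295], [252, 309], [255, 330], [239, 352], [217, 356], [198, 343], [194, 319], [210, 299]] poly 
scene bat 1742.0 [146.7 252.7  53.1  72.5  58. ] ell [147.7 256.3] [65.3 82. ] quad [[167, 225], [189, 256], [132, 291], [108, 256], [117, 240], [152, 220]] poly 
scene bat 198.5 [  6. 234.  28.  12.  90.] ell [-21.6 223.8] [32.7 76.4] quad [[1, 220], [12, 242], [0, 248]] poly 
scene bat 741.5 [249.5 200.7  32.6  47.2  88. ] ell [249.  198.7] [36.8 48. ] quad [[273, 196], [265, 212], [251, 217], [226, 203], [233, 185], [264, 184]] poly 
scene bat 705.0 [467.
[... 434 characters left out ...]
d [[511, 340], [511, 383], [504, 383], [501, 340]] poly 
top bat 2636.0 [253.  209.5  57.   58.   90. ] ell [253.3 209.7] [58.6 59. ] quad [[263, 182], [280, 198], [281, 219], [262, 238], [240, 236], [226, 220], [225, 201], [241, 183]] poly 
top bat 1691.5 [372.5 106.   56.   59.   90. ] ell [372.6 106.4] [57.3 59.2] quad [[381, 79], [398, 91], [401, 114], [386, 132], [365, 134], [347, 121], [344, 99], [359, 81]] poly 
top board 5682.5 [389.5 224.8  75.8  77.8  88.3] ell [388.8 226. ] [ 89.6 109.6] quad [[425, 187], [429, 261], [353, 262], [350, 188]] poly 
top board 439.5 [176.4 149.2  22.4  30.7  17.1] ell [171.5 147.8] [29.3 33.9] quad [[170, 132], [187, 147], [178, 163], [162, 160]] poly
```

View pics/crop1.png

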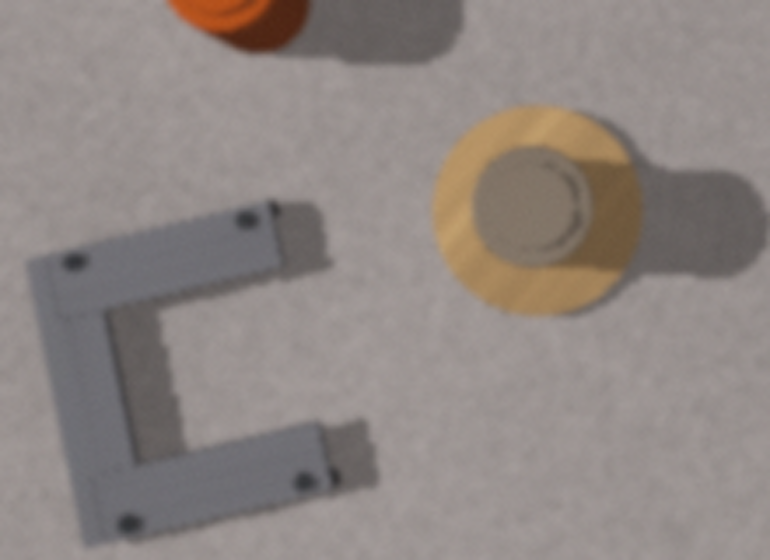

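The crop confirms the grey-brown cup with its foot ring standing on a bat, crop (532,207), which is top (252,209). The bridge slot opens towards it on the right, with prong tips at crop (270,202), (283,267), (320,423) and (333,487).

```bash
python3 - <<'E'
from h import *
I={n:cv2.imread(f"pics/{n}0.png")[:,:,::-1].copy() for n in("scene","top")}
T,S=cam("top"),cam("scene")
f=lambda x,y:(x/3.5+100-.36,y/3.5+150-.36)
P={k:f(*v) for k,v in dict(BL=(27,262),BR=(87,546),t1o=(270,202),t1i=(283,267),t2i=(320,423),t2o=(333,487),s1=(108,308),s2=(134,464)).items()}
W={k:onz(T,v,21)[:2] for k,v in P.items()}
for k in W: print(k,W[k].round(1))
n=lambda a,b:np.linalg.norm(W[a]-W[b]).round(1)
print("front w",n("t1o","t2o"),"slot",n("t1i","t2i"),n("s1","s2"),"back",n("BL","BR"),"depth",n("BL","t1o"),n("BR","t2o"))
fr=(W["t1o"]+W["t2o"]+W["t1i"]+W["t2i"])/4; v=(W["t2o"]-W["t1o"])+(W["t2i"]-W["t1i"])+(W["s2"]-W["s1"]);v/=np.linalg.norm(v)
d=(W["BL"]+W["BR"]-W["t1o"]-W["t2o"]);d/=np.linalg.norm(d)
print("front",fr,"lateral",v,"inward",d,"dot",v@d,"ang",np.degrees(np.arctan2(d[1],d[0])), "seat",fr+60*d)
# cup foot top: two views
gray=cv2.cvtColor(I["scene"],cv2.COLOR_RGB2GRAY)
print("bat",onz(T,(253.3,209.7),10),tri(ray(T,(253.3,209.7)),ray(S,(249,198.9))))
print("bench bat top only; cup foot", [tri(ray(T,f(525,206)),ray(S,(249,y))) for y in(171,172)])
q=np.array([[425,187],[429,261],[353,262],[350,188]]);qs=np.array([[158,215],[193,255],[134,295],[101,249]])
print("board T",onz(T,(389.5,224.8),12),[onz(T,p,12)[:2].round(1).tolist() for p in q])
print("board tri",tri(ray(T,(389.5,224.8)),ray(S,(147.3,253.2))))
print("bare mould",onz(T,(374,106),10),"orange",onz(T,(165,143),80),"pink",onz(T,(284,115),80))
# bridge tips in scene by triangulation after refined corners
for nm,g in (("t2o",(244,142)),("t1o",(296,166)),("BL",(321,138)),("BR",(272,118))):
    c=cv2.cornerSubPix(gray,np.float32([[g]]),(4,4),(-1,-1),(3,50,.01))[0,0]
    print(nm,c,tri(ray(T,P[nm]),ray(S,c)))
Z=[cv2.resize(I["scene"][y:y+100,x:x+130],None,fx=4,fy=4,interpolation=cv2.INTER_CUBIC) for x,y in((215,110),)]
s=ctrl.read_state();Rt=R.from_rotvec(s["eef_rot"]).as_matrix();print(Rt.round(3))
E
```

```text
BL [529.6 264.1]
BR [372.7 228. ]
t1o [560.9 126.1]
t1i [524.4 118.7]
t2i [438.1  98.2]
t2o [403.2  91.1]
s1 [503.1 217.6]
s2 [417.  202.1]
front w 161.5 slot 88.7 87.6 back 161.0 depth 141.5 140.3
front [481.64791965 108.50245617] lateral [-0.97762658 -0.21034795] inward [-0.21929457  0.9756587 ] dot 0.009160396113528119 ang 102.6676032255942 seat [468.49024531 167.04197791]
bat [553.81342963 -24.1646085   10.        ] (array([554.04732011, -23.83229465,   3.71771177]), np.float64(0.30977790789321713))
bench bat top only; cup foot [(array([554.13139011, -20.68786251,  96.72400161]), np.float64(0.11472727879317111)), (array([554.14052698, -20.64271395,  93.54425719]), np.float64(0.123005564571002))]
board T [ 519.60106339 -289.22344282   12.        ] [[592.1, -361.4], [449.0, -361.1], [449.0, -215.9], [593.0, -215.7]]
board tri (array([ 520.22935999, -290.26067341,    5.806879  ]), np.float64(2.6525880871723544))
bare mould [ 757.47699421 -270.34888044   10.        ] orange [676.80573234 132.73194697  80.        ] pink [723.13406072 -85.28368389  80.        ]
t2o [243.35822 145.29922] (array([400.91842422,  93.34206301,   9.57528531]), np.float64(0.1054132402655849))
t1o [296. 166.] (array([562.47517292, 128.52961632,  19.36317281]), np.float64(5.00140017564921))
BL [321.3744 137.1391] (array([530.30828535, 267.06694355,  17.01080212]), np.float64(2.6102704978039486))
BR [272. 118.] (array([371.69168498, 230.89447344,  15.2407717 ]), np.float64(1.375832824052434))
[[ 0.942  0.336 -0.001]
 [ 0.336 -0.942  0.001]
 [-0.    -0.001 -1.   ]]
```

>>> carry_out:
  deltas: "15 -12 0 0 0 0 1; 45 -36 0 0 0 0 1; 80 -65 0 0 0 0 1; 115 -93 0 0 0 0 1; 150 -121 0 0 0 0 1; 185 -150 0 0 0 0 1; 220 -178 0 0 0 0 1; 255 -206 0 0 0 0 1; 290 -235 0 0 0 0 1; 325 -263 0 0 0 0 1"
  newtons: 35

```text
time_s: 1.15
ee_pos: [428.2, -228.9, 231.4]
eef_rot: [3.095, 0.537, 0.0]
wrist_force: [0.6, -1.0, 0.3]
width: 85.3
grasp_force: 0.0
```

>>> carry_out:
  deltas: "35 -28 0 0 0 0 1; 70 -57 0 0 0 0 1; 105 -85 0 0 0 0 1; 140 -113 0 0 0 0 1; 165 -134 0 0 0 0 1; 182 -147 0 0 0 0 1; 189 -153 0 0 0 0 1; 189 -153 0 0 0 0 1; 189 -153 0 0 0 0 1"

```text
time_s: 2.05
ee_pos: [553.6, -25.1, 231.1]
eef_rot: [3.095, 0.535, -0.001]
wrist_force: [-0.3, -0.3, -0.6]
width: 85.6
grasp_force: 0.0
```

```bash
python3 - <<'E'
from h import *
s=ctrl.read_state(); im=vision.read_camera("wrist"); cv2.imwrite("pics/w1.png",im[:,:,::-1])
print(s["ee_pos"],s["joint_positions"].round(2))
c=cam("wrist",s)
for k in blobs(im,(12,90,70),(25,200,255)):
    e=cv2.fitEllipse(cv2.convexHull(k)); print(cv2.contourArea(k),e,onz(c,e[0],10))
K,Rm,o=c
def proj(p):
    q=Rm.T@(np.array(p)-o);q=q*[1,-1,-1];q=K@q;return q[:2]/q[2]
print("pred bat",proj([554,-24,10]),"foot",proj([554,-24,94]),"grasp",proj(s["ee_pos"]))
E
```

```text
[553.56654989 -25.06520448 231.11911376] [ 0.26  0.32 -0.38  1.75  0.13  1.1  -1.39]
222.0 ((412.9352111816406, 235.44482421875), (27.499853134155273, 73.01981353759766), 100.00662994384766) [ 525.2720185  -241.09672879   10.        ]
1697.0 ((477.0589904785156, 229.71914672851562), (61.214290618896484, 73.95866394042969), 109.64118194580078) [ 558.81327245 -311.9484935    10.        ]
2390.5 ((437.7453308105469, 250.93849182128906), (105.9400405883789, 115.56455993652344), 88.79150390625) [ 516.49078909 -281.03720826   10.        ]
3982.0 ((256.2672424316406, 152.42518615722656), (100.86431121826172, 103.22667694091797), 84.17070007324219) [558.61505711 -22.72162676  10.        ]
1999.5 ((536.7894897460938, 49.37766647338867), (97.30274963378906, 127.2872085571289), 37.88489532470703) [ 757.8401492  -259.55780144   10.        ]
pred bat [255.96842707 156.53808747] foot [255.71159645 177.23477854] grasp [256.47070408 255.99095268]
```

View pics/w1.png

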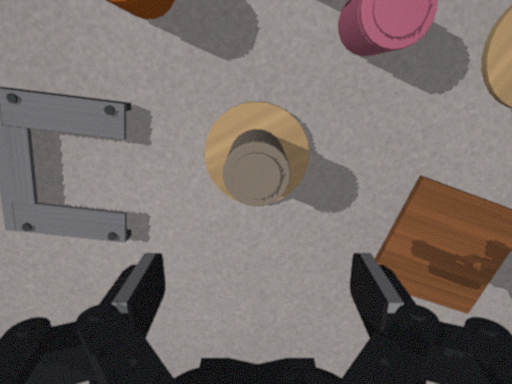

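Wrist picture: cup foot at (256,172), bat around (256,152), bridge on the left with its slot mouth at (128,175), board at (450,245). It agrees with the other views to about 4 mm, so I'll split the difference and go down.

>>> carry_out:
  deltas: "3 -1 25 0 0 0 1; 3 -1 60 0 0 0 1; 3 -1 95 0 0 0 1; 3 -1 125 0 0 0 1; 3 -1 145 0 0 0 1; 3 -1 160 0 0 0 1; 3 -1 175 0 0 0 1; 3 -1 187 0 0 0 1; 3 -1 195 0 0 0 1; 3 -1 195 0 0 0 1"

```text
time_s: 3.1
ee_pos: [556.4, -22.2, 35.5]
eef_rot: [-3.095, -0.536, 0.002]
wrist_force: [-0.5, 0.2, 0.3]
width: 85.4
grasp_force: 0.0
```

>>> carry_out:
  deltas: "0 0 0 0 0 0 0.7; 0 0 0 0 0 0 0.65; 0 0 0 0 0 0 0.6; 0 0 0 0 0 0 0.6; 0 0 0 0 0 0 0.6; 0 0 0 0 0 0 0.6; 0 0 0 0 0 0 0.6; 0 0 0 0 0 0 0.6"
  newtons: 30

```text
time_s: 3.9
ee_pos: [557.5, -22.3, 37.2]
eef_rot: [3.095, 0.535, 0.002]
wrist_force: [-1.0, -0.4, 6.0]
width: 62.3
grasp_force: 32.9
```

>>> carry_out:
  deltas: "-2 -4 0 0 0 0 0.6; -7 -12 0 0 0 0 0.6; -12 -22 0 0 0 0 0.6; -17 -32 0 0 0 0 0.6; -22 -41 0 0 0 0 0.6; -28 -51 0 0 0 0 0.6; -33 -60 0 0 0 0 0.6; -36 -66 0 0 0 0 0.6; -37 -68 0 0 0 0 0.6; -37 -68 0 0 0 0 0.6"

```text
time_s: 4.9
ee_pos: [500.4, 29.5, 37.2]
eef_rot: [3.095, 0.536, 0.005]
wrist_force: [2.2, -1.1, 6.1]
width: 62.0
grasp_force: 33.0
```

```bash
python3 - <<'E'
from h import *
s=ctrl.read_state(); print(s["ee_pos"],s["wrist_force"],s["width"],R.from_rotvec(s["eef_rot"]).as_matrix().round(3)[:,0])
ims=[]
for n in("wrist","top","scene"):
    im=vision.read_camera(n);cv2.imwrite(f"pics/{n}2.png",im[:,:,::-1]);ims.append(im)
w=ims[0]; t=cv2.resize(ims[1][140:320,90:330],None,fx=1.6,fy=1.6)
sc=cv2.resize(ims[2][80:260,180:420],None,fx=1.6,fy=1.6)
r=np.hstack([t,sc]);cv2.imwrite("pics/m2.png",r[:,:,::-1])
E
```

```text
[500.35150333  29.54295374  37.24352603] [ 2.22395699 -1.05785058  6.12949859] 62.038709955211 [0.942 0.336 0.003]
```

View pics/m2.png

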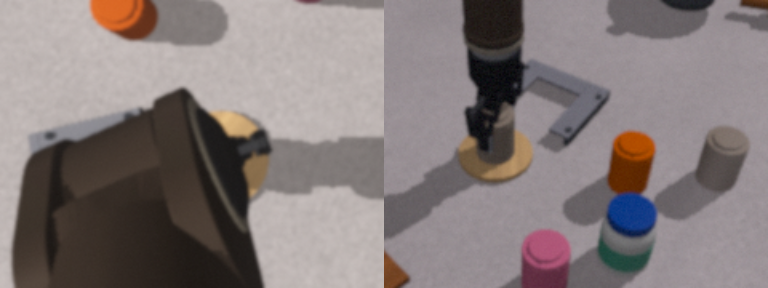

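View pics/wrist2.png

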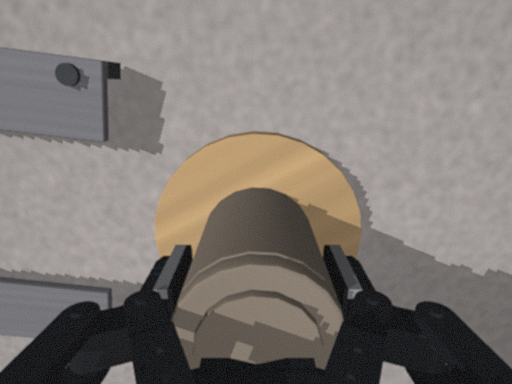

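The wrist view shows the cup gripped, the bat sitting flat under it (arc from (155,215) to (361,215), top at (258,132)), and the slot's front inner corners at (106,140) and (111,290). Top and scene views agree.

```bash
python3 - <<'E'
from h import *
from scipy.optimize import least_squares
s=ctrl.read_state();c=cam("wrist",s);im=cv2.imread("pics/wrist2.png")[:,:,::-1].copy()
k=max(blobs(im,(12,80,60),(25,200,255)),key=cv2.contourArea)[:,0]
k=k[k[:,1]<225]; h=cv2.convexHull(k)[:,0]; 
P=np.array([onz(c,p,10)[:2] for p in h if p[1]<215])
f=least_squares(lambda q:np.hypot(*(P-q[:2]).T)-q[2],[500,30,60],loss="soft_l1").x
print("bat",f)
g=cv2.cvtColor(im,cv2.COLOR_RGB2GRAY)
W={n:onz(c,p,21)[:2] for n,p in dict(o1=(107,61),i1=(106,140),i2=(111,290),e1=(0,131),e2=(0,277)).items()}
for n in W: print(n,W[n].round(1))
m=(W["i1"]+W["i2"])/2;lat=W["i2"]-W["i1"];print("slot w",np.linalg.norm(lat),"tip w",np.linalg.norm(W["o1"]-W["i1"]),"mid",m,"edge dirs",[np.degrees(np.arctan2(*(W[a]-W[b])[::-1])) for a,b in(("e1","i1"),("e2","i2"))])
u=np.array([-lat[1],lat[0]])/np.linalg.norm(lat);u=u if u[1]>0 else -u
print("inward by lat",np.degrees(np.arctan2(u[1],u[0])))
for a in(102.4,):
    d=np.array([np.cos(np.radians(a)),np.sin(np.radians(a))]);seat=m+60*d
    print(a,"seat",seat,"shift from bat",seat-f[:2],"lateral miss",np.cross(d,f[:2]-m))
E
```

```text
bat [499.17789888  28.29398747  59.09132498]
o1 [563.6 124.8]
i1 [527.5 118. ]
i2 [442.4  98.1]
e1 [514.5 167.7]
e2 [429.8 159.3]
slot w 87.39135562783353 tip w 36.72825044056435 mid [484.98349754 108.07001781] edge dirs [np.float64(104.7325942768257), np.float64(101.63733144147082)]
inward by lat 103.20041637127909
102.4 seat [472.09937791 166.67035451] shift from bat [-27.07852098 138.37636705] lateral miss 3.267453675556668<stdin>:17: DeprecationWarning: Arrays of 2-dimensional vectors are deprecated. Use arrays of 3-dimensional vectors instead. (deprecated in NumPy 2.0)
```

>>> carry_out:
  deltas: "1 -4 0 0 0 0 0.6; 2 -14 0 0 0 0 0.6; 4 -29 0 0 0 0 0.6; 7 -45 0 0 0 0 0.6; 9 -60 0 0 0 0 0.6; 11 -75 0 0 0 0 0.6; 13 -90 0 0 0 0 0.6; 15 -102 0 0 0 0 0.6; 16 -110 0 0 0 0 0.6; 16 -110 0 0 0 0 0.6"

```text
time_s: 6.05
ee_pos: [477.8, 138.0, 37.2]
eef_rot: [3.094, 0.535, 0.002]
wrist_force: [-0.1, -4.7, 10.4]
width: 62.4
grasp_force: 33.4
```

>>> carry_out:
  deltas: "1 -5 0 0 0 0 0.6; 2 -12 0 0 0 0 0.6; 3 -20 0 0 0 0 0.6; 4 -27 0 0 0 0 0.6; 5 -33 0 0 0 0 0.6; 5 -33 0 0 0 0 0.6; 5 -33 0 0 0 0 0.6"

```text
time_s: 6.75
ee_pos: [471.7, 169.4, 37.2]
eef_rot: [3.094, 0.533, 0.002]
wrist_force: [0.4, -8.3, 12.4]
width: 62.2
grasp_force: 33.5
```

```bash
python3 - <<'E'
from h import *
s=ctrl.read_state(); print(s["ee_pos"],s["wrist_force"],s["width"],s["joint_positions"].round(2))
im=vision.read_camera("wrist");cv2.imwrite("pics/wrist3.png",im[:,:,::-1])
E
```

```text
[471.68717023 169.44933513  37.2167593 ] [ 0.44433257 -8.30963618 12.44578916] 62.174080540810884 [-0.18  0.49 -0.33  2.05  0.27  0.64 -1.92]
```

View pics/wrist3.png

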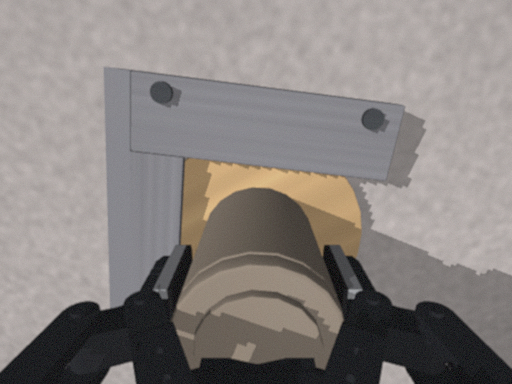

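The wrist view shows the bat under the bridge, its front arc at (361,225), the front edge of the plate from (403,107) to (388,180), and the slot's back edge at (182,200).

```bash
python3 - <<'E'
from h import *
s=ctrl.read_state();c=cam("wrist",s)
o,i=[onz(c,p,21)[:2] for p in((403,107),(388,180))]
bo=onz(c,(131,71),21)[:2]; b0=onz(c,(105,68),21)[:2]; sb=onz(c,(182,200),21)[:2];ib=onz(c,(184,156),21)[:2]
lat=(o-i);lat/=np.linalg.norm(lat)
d=np.array([np.cos(np.radians(102.6)),np.sin(np.radians(102.6))]);l=np.array([d[1],-d[0]])
print("front dir",lat,"l",l,"outer",o,"inner",i,"depth edges",(b0-o)@d,(bo-o)@d,"slot back depth",(sb-i)@d)
f=(o+i)/2
for p in((361,215),(361,225),(360,235),(355,200),(347,185)):
    q=onz(c,p,10)[:2];print(p,q,"depth",(q-f)@d,"lat from inner edge",(q-i)@l)
print("cup depth",(s["ee_pos"][:2]-f)@d,"cup to inner edge",(i-s["ee_pos"][:2])@l)
g=[onz(c,p,10)[:2] for p in((347,185),(355,200),(361,215),(361,225),(360,235))]
from scipy.optimize import least_squares
r=least_squares(lambda q:np.hypot(*(np.array(g)-q).T)-60,s["ee_pos"][:2]).x;print("bat",r,"depth",(r-f)@d)
E
```

```text
front dir [0.96301221 0.26945774] l [0.97591676 0.21814324] outer [562.22810033 127.26269224] inner [527.05395984 117.42071477] depth edges 140.82940909392997 128.970417637346 slot back depth 104.46059313995781
(361, 215) [501.6382815  116.94686914] depth 4.115849687803869 lat from inner edge -24.90695273229574
(361, 225) [495.98148613 114.26275362] depth 2.730368034543198 lat from inner edge -31.01303581304842
(360, 235) [490.0079485  112.06940297] depth 1.8929272330498248 lat from inner edge -37.32117592947028
(355, 200) [508.77734184 124.04026617] depth 9.481076981155551 lat from inner edge -16.392447462276234
(347, 185) [515.32663257 131.95550515] depth 15.777007868584429 lat from inner edge -8.274228976347267
cup depth 61.92345288749229 cup to inner edge 42.684381863554265
bat [466.82142438 166.80207147] depth 60.36543937032096
```

>>> carry_out:
  deltas: "0 -2 0 0 0 0 0.6; 0 -4 0 0 0 0 0.6; 0 -4 0 0 0 0 0.6; 0 -4 0 0 0 0 0.6"
  newtons: 40

```text
time_s: 7.2
ee_pos: [470.8, 172.3, 37.3]
eef_rot: [3.093, 0.532, 0.002]
wrist_force: [2.8, -9.2, 12.6]
width: 62.1
grasp_force: 40.5
```

>>> carry_out:
  deltas: "0 0 -2 0 0 0 0.6; 0 0 -5 0 0 0 0.6; 0 0 -8 0 0 0 0.6; 0 0 -12 0 0 0 0.6; 0 0 -17 0 0 0 0.6; 0 0 -22 0 0 0 0.6; 0 0 -28 0 0 0 0.6; 0 0 -35 0 0 0 0.6; 0 0 -42 0 0 0 0.6; 0 0 -50 0 0 0 0.6"

```text
time_s: 8.2
ee_pos: [470.3, 175.4, 87.7]
eef_rot: [-3.095, -0.536, -0.003]
wrist_force: [-0.8, 0.4, -1.5]
width: 61.7
grasp_force: 46.0
```

>>> carry_out:
  deltas: "0 0 -6 0 0 0 0.6; 0 0 -12 0 0 0 0.6; 0 0 -18 0 0 0 0.6; 0 0 -26 0 0 0 0.6; 0 0 -36 0 0 0 0.6; 0 0 -46 0 0 0 0.6; 0 0 -56 0 0 0 0.6; 0 0 -60 0 0 0 0.6; 0 0 -60 0 0 0 0.6; 0 0 -60 0 0 0 0.6"

```text
time_s: 9.2
ee_pos: [469.4, 174.8, 146.1]
eef_rot: [3.095, 0.536, -0.0]
wrist_force: [-0.1, -0.9, -1.4]
width: 61.6
grasp_force: 46.0
```

```bash
python3 - <<'E'
from h import *
s=ctrl.read_state(); print(s["ee_pos"],s["eef_rot"],s["wrist_force"],s["width"],s["joint_positions"].round(2))
ims=[vision.read_camera(n) for n in("wrist","scene")]
r=np.hstack([cv2.resize(ims[0],(400,300)),cv2.resize(ims[1][60:260,160:420],(400,308))[:300]]);cv2.imwrite("pics/m4.png",r[:,:,::-1])
E
```

```text
[469.36344629 174.83845842 146.13675066] [ 3.09540188e+00  5.35668635e-01 -2.82688844e-04] [-0.14616074 -0.8519591  -1.3544231 ] 61.641309151119856 [-0.13  0.33 -0.39  1.97  0.16  0.88 -1.84]
```

View pics/m4.png

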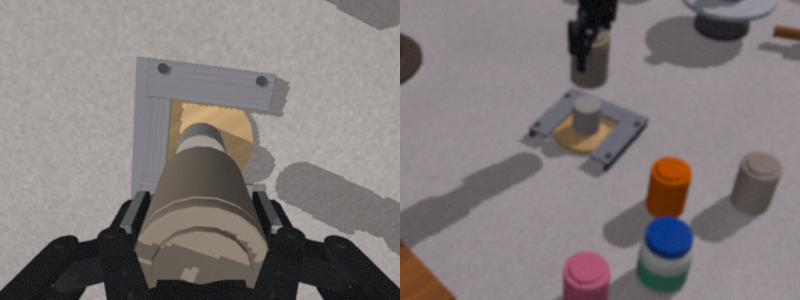

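The cup is free (Fz −1.4 N, which is the cup's weight), and the mould stays under the bridge. Now to the board.

>>> carry_out:
  deltas: "-2 10 0 0 0 0 0.6; -8 32 0 0 0 0 0.6; -15 64 0 0 0 0 0.6; -24 100 0 0 0 0 0.6; -33 138 0 0 0 0 0.6; -42 176 0 0 0 0 0.6; -51 214 0 0 0 0 0.6; -60 252 0 0 0 0 0.6; -69 290 0 0 0 0 0.6; -78 328 0 0 0 0 0.6"

```text
time_s: 10.3
ee_pos: [505.7, -162.6, 146.0]
eef_rot: [3.096, 0.535, -0.001]
wrist_force: [0.4, 0.3, -1.9]
width: 61.7
grasp_force: 46.0
```

>>> carry_out:
  deltas: "-9 36 0 0 0 0 0.6; -17 72 0 0 0 0 0.6; -24 100 0 0 0 0 0.6; -28 118 0 0 0 0 0.6; -30 126 0 0 0 0 0.6; -30 126 0 0 0 0 0.6; -30 126 0 0 0 0 0.6; -30 126 0 0 0 0 0.6"

```text
time_s: 11.1
ee_pos: [520.7, -287.0, 146.3]
eef_rot: [-3.094, -0.539, -0.0]
wrist_force: [0.5, -0.5, -1.8]
width: 61.6
grasp_force: 46.0
```

```bash
python3 - <<'E'
from h import *
s=ctrl.read_state(); print(s["ee_pos"],s["eef_rot"],s["wrist_force"],s["width"],s["joint_positions"].round(2))
ims={n:vision.read_camera(n) for n in("wrist","top")}
T=cam("top")
for k in blobs(ims["top"],(12,80,70),(25,200,255)):
    e=cv2.fitEllipse(cv2.convexHull(k)); print(cv2.contourArea(k),np.round(e[0],1),np.round(e[1],1),onz(T,e[0],10).round(1),cv2.boundingRect(k))
r=np.hstack([cv2.resize(ims["wrist"],(400,300)),cv2.resize(ims["top"][180:330,90:290],(400,300),interpolation=cv2.INTER_CUBIC)]);cv2.imwrite("pics/m5.png",r[:,:,::-1])
cv2.imwrite("pics/top5.png",ims["top"][:,:,::-1])
E
```

```text
[ 520.66082199 -287.01641977  146.33856252] [-3.09418729e+00 -5.39305118e-01 -1.51366379e-04] [ 0.49245709 -0.51597514 -1.78163823] 61.62569360488944 [ 0.57  0.45 -0.2   1.75  0.11  0.95 -0.9 ]
394.0 [506.3 354.6] [10.7 84.9] [ 273.  -495.7   10. ] (501, 340, 11, 44)
1269.0 [156.7 255.5] [53.2 57.4] [466.6 168.9  10. ] (132, 230, 53, 51)
2660.5 [372.7 106.4] [57.9 60. ] [ 756.7 -267.8   10. ] (343, 78, 60, 58)
241.5 [385.7   5.1] [18.6 25.6] [ 968.4 -303.5   10. ] (377, 0, 22, 15)
```

View pics/m5.png

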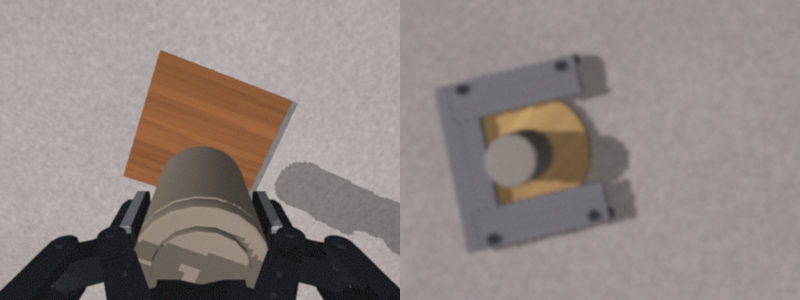

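Left: the cup hangs over the board, whose corners are at (160,50), (296,102) and (124,176). Right: the mould sits under the bridge with its front edge (590,145) level with the tips' line.

```bash
python3 - <<'E'
from h import *
s=ctrl.read_state();c=cam("wrist",s);T=cam("top")
P=[onz(c,(x*1.28,y*1.28),12)[:2] for x,y in((160,50),(296,102),(124,176))]
print(P,np.linalg.norm(P[0]-P[1]),np.linalg.norm(P[0]-P[2]),"centre",(P[1]+P[2])/2)
fr=np.array([481.6,108.5]);d=np.array([-.217,.976])
print("bat front depth",[(onz(T,p,10)[:2]-fr)@d for p in((184.5,250),(184.5,253))])
E
```

```text
[array([ 596.80287377, -216.0689734 ]), array([ 596.28086693, -370.61375623]), array([ 447.17786445, -216.39130022])] 154.54566441744478 149.6253565077441 centre [ 521.72936569 -293.50252823]
bat front depth [np.float64(5.927171881148006), np.float64(7.212319491443933)]
```

>>> carry_out:
  deltas: "0 2 10 0 0 0 0.6; -1 4 30 0 0 0 0.6; -1 4 50 0 0 0 0.6; -1 4 68 0 0 0 0.6; -1 4 80 0 0 0 0.6; -1 4 88 0 0 0 0.6; -1 4 94 0 0 0 0.6; -1 4 98 0 0 0 0.6; -1 4 100 0 0 0 0.6; -1 4 100 0 0 0 0.6"

```text
time_s: 12.2
ee_pos: [520.9, -293.1, 46.5]
eef_rot: [3.095, 0.536, 0.001]
wrist_force: [0.1, 0.0, -2.1]
width: 62.0
grasp_force: 46.0
```

>>> carry_out:
  deltas: "0 0 1 0 0 0 0.6; 0 0 2 0 0 0 0.6; 0 0 3 0 0 0 0.6; 0 0 4 0 0 0 0.6; 0 0 5 0 0 0 0.6; 0 0 5 0 0 0 0.6; 0 0 5 0 0 0 0.6"

```text
time_s: 12.9
ee_pos: [520.7, -293.0, 41.3]
eef_rot: [3.096, 0.536, -0.0]
wrist_force: [-0.9, -0.6, -0.9]
width: 61.6
grasp_force: 46.0
```

>>> carry_out:
  deltas: "0 0 0.5 0 0 0 0.6; 0 0 1 0 0 0 0.6; 0 0 1 0 0 0 0.6; 0 0 1 0 0 0 0.6"

```text
time_s: 13.3
ee_pos: [520.8, -293.0, 40.3]
eef_rot: [3.096, 0.536, -0.0]
wrist_force: [-1.0, 0.5, -1.9]
width: 61.5
grasp_force: 46.0
```

>>> carry_out:
  deltas: "0 0 0.5 0 0 0 0.6; 0 0 1 0 0 0 0.6; 0 0 1 0 0 0 0.6; 0 0 1 0 0 0 0.6"

```text
time_s: 13.7
ee_pos: [520.8, -293.1, 39.5]
eef_rot: [3.095, 0.536, 0.0]
wrist_force: [-0.9, 0.6, 0.7]
width: 61.9
grasp_force: 46.2
```

>>> carry_out:
  deltas: "0 0 0.5 0 0 0 0.6; 0 0 1 0 0 0 0.6; 0 0 1 0 0 0 0.6; 0 0 1 0 0 0 0.6"

```text
time_s: 14.1
ee_pos: [520.8, -293.0, 39.4]
eef_rot: [3.095, 0.536, 0.0]
wrist_force: [-3.3, 1.7, 9.3]
width: 61.7
grasp_force: 46.9
```

>>> carry_out:
  deltas: "0 0 -0.7 0 0 0 0.6; 0 0 -0.7 0 0 0 0.6; 0 0 -0.7 0 0 0 0.72; 0 0 -0.7 0 0 0 0.76; 0 0 -0.7 0 0 0 0.85; 0 0 -0.7 0 0 0 1; 0 0 -0.7 0 0 0 1; 0 0 -0.7 0 0 0 1; 0 0 -0.7 0 0 0 1; 0 0 -0.7 0 0 0 1"
  newtons: 20

```text
time_s: 15.1
ee_pos: [520.8, -293.0, 39.0]
eef_rot: [3.096, 0.536, -0.0]
wrist_force: [-0.3, -0.2, -0.2]
width: 85.6
grasp_force: 0.0
```

>>> carry_out:
  deltas: "0 0 -5 0 0 0 1; 0 0 -15 0 0 0 1; 0 0 -30 0 0 0 1; 0 0 -50 0 0 0 1; 0 0 -75 0 0 0 1; 0 0 -100 0 0 0 1; 0 0 -130 0 0 0 1; 0 0 -155 0 0 0 1; 0 0 -170 0 0 0 1; 0 0 -170 0 0 0 1"

```text
time_s: 16.1
ee_pos: [522.2, -293.6, 213.0]
eef_rot: [3.092, 0.535, 0.008]
wrist_force: [-0.0, -0.2, -0.1]
width: 85.5
grasp_force: 0.0
```

```bash
python3 - <<'E'
from h import *
s=ctrl.read_state(); print(s["ee_pos"],s["wrist_force"])
ims={n:vision.read_camera(n) for n in("wrist","scene")}
r=np.hstack([cv2.resize(ims["wrist"],(400,300)),cv2.resize(ims["scene"][80:320,60:380],(400,300))]);cv2.imwrite("pics/m6.png",r[:,:,::-1])
E
```

```text
[ 522.16653979 -293.62823609  212.9972645 ] [-0.03249701 -0.157408   -0.08085635]
```

View pics/m6.png

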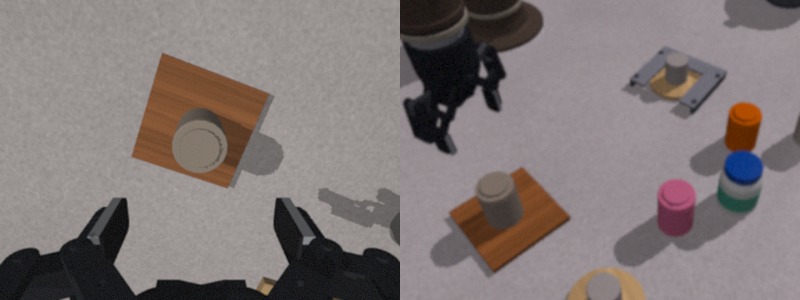

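The cup stands upright with its whole rim on the board, around (200,130) on the left and (500,200) on the right. The mould is home under the bridge at (675,75), and the gripper is clear. Handing in.

```bash
python3 -c "
from cell import finish_job
print(finish_job())"
```

```text
the job is handed in; nothing more can be done
None
```

I handed the job in at about 16 s: the mould slid home under the bridge, the cup was stripped off it, and the last pictures show the cup standing mouth down with its whole rim on the ware board.

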